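# Put the brush away and latch the tool tray

## Robot

A 6-joint arm with a two-finger parallel gripper is mounted at the origin on the work surface. World frame = base frame: x ahead of the robot, y to its left, z up, the work surface at z = 0. Lengths are in mm, angles in rad, forces in N, time in s.
With the tool pointing down it reaches from about 350 to 875 mm from the base axis. Payload 4.2 kg.
Tool frame: the origin (TCP) lies at the very end of the fingers, on their centre line; the grasp point (between the pads) lies 19 mm behind it; z points along the fingers, y is the line along which they close (so a half turn about z gives the same grasp; the last joint's range is limited). The gripper opens to 85 mm and grips with 20 to 120 N. Pads are 22 mm wide; open, the fingers measure 114 mm over their backs; the gripper's body (76 mm by 85 mm) begins 54 mm behind the grasp point. The pads swing forward as they close: fully open they stand 13 mm farther back than shut.
Start: joints at [1.453, 0.385, 0.008, 0, -1.194, -0.259], TCP at [229.934, 581.145, 231.312] pointing down, gripper open.
Joint ranges: [-3.14, 3.14], [-1.21, 2.06], [-1.07, 1.41], [-3.16, 2.05], [-2.99, -0.16], [-3.1, 3.1]. Speed limits (rad/s): [2.79, 2.79, 3.14, 3.14, 3.14, 3.14].

## Interface

Orientations are given as a unit quaternion [x, y, z, w].
In Python, from bench import arm gives the robot as it stands.
- The arm moves only by the tool servo_tool, never from a script. Its argument "rows" is a list that holds one entry, the list of rows, each a list of 7 numbers: the finger opening in mm, from 0 to 85.4, then the shift along the tool's x, y, z in mm, then the turn, a rotation vector about the tool's x, y, z in rad. A call has 1 to 10 rows; each row is the pose to reach, as a shift and turn from the pose commanded when the call began, along the tool's axes at that moment; what a row does not reach only later rows make up. A row lasts 1/8 s, in which the tool goes at most 62.5 mm and 10.7 degrees, less where a joint would pass 70% of its speed; a pose out of reach is approached as far as the arm can. A call with a gripper value outside its range is refused whole. The fingers move at their own pace and stop on an object; the grip force is fixed at half the most. Time passes only in rows, so rows that repeat a pose let the fingers close. It gives the time, the measured TCP pose, the force, the opening and the grip force at its end, in the units of the state.
- arm.read_state(): the state, without advancing time (a new reading comes with each control period).
- arm.get_image(name): name is "scene" or "top" or "wrist"; returns the picture (480x640x3 uint8, red, green, blue); there is no depth.
- arm.camera_params(name): a dict with "intrinsics" (3x3 intrinsics, pixels), "D" ([k1, k2, p1, p2, k3] as OpenCV has them; the pictures are not rectified), "R" (3x3) and "t" (3): a world point X has camera coordinates R X + t. Camera axes: x right, y down, z forward; pixel columns grow to the right and rows downward; lengths in mm; the calibration is good to about 2 mm. A picture is of the moment at which its call begins: read the wrist's pose just before it. camera_params takes no time and is no camera call; for the wrist camera it gives the pose at the moment of the call.
- arm.job_done(): hands the job in; it is judged then, once.
The state is a dict: "clock": time; "joints": joint angles; "joint_vel": joint speeds; "joint_efforts": joint torques, N m; "position": TCP position; "ee_rot": TCP orientation; "contact_force": force on the tool from outside, world axes, zero at the start; "wrist_torque": the same for the moment, N m; "gripper_width": finger opening in mm; "grasp_force": force on a finger pad.
Only numpy, scipy, OpenCV 4.12 (cv2) and the standard library are available. Lean on these libraries where they do the work, as an engineer would, in place of code of your own. Each camera call takes 0.05 s, during which the arm holds its last target. There are 200 camera calls.

## Task

Lay the orange-handled brush flat in the empty front compartment of the open tool tray. Then press the tray shut with a gentle, steady fingertip push on its front until its push-push catch takes it, let go, and make sure that it has stayed in; if it springs back out, press it again. Do not slam or force the tray, and leave the other things on the bench where they are.

Things in the scene. Friction and masses are not known exactly. Their poses are not given: they have to be found in the camera images.
- chest: Low grey tool chest fixed to the bench, 270 mm deep (x), 260 wide, 76 high. Origin: centre of its underside; front towards -x; one tray slides between 10 mm cheeks. Its top, with a 28 mm high plaster rosette at the rear, is set back 22 mm: the tray front is clear from above. Inside, a push-push catch of unknown depth setting holds the tray: pressed once and let go it holds, pressed again it releases.
- tray (a joint): Tray, m out of the chest (0 = front flush with the cheeks). Starts 0.105-0.135, hard stop 0.14. Slides with 1 N; from about 0.03 in, a spring pushes back, 4 rising to 8 N. Held, it rests between -0.008 and 0.008, unknown; to catch it must go 4.5 mm beyond that (9-11 N, slowly); then a rubber buffer adds 6 N per mm. Let go too soon it springs out to 0.022-0.040. Press 12-15 N; above 17 N harms it.
- tray_front (a point): Centre of the outer face of the tray's plain wooden front, 38 mm above the bench: 236 mm wide (y), 56 high, 12 thick, no handle. Moves with the tray. Axes as the chest's: +x points into the chest, the way to press. Press with shut fingertips; a pinch or push above 17 N, or a shove faster than 0.25 m/s, would harm the tray.
- tray_bay (a point): Centre of the blue felt floor of the tray's front compartment, 16 mm above the bench, 54.5 mm behind the front's outer face. Compartment: 85 mm (x) by 217 mm (y), between the front (rising 50 mm above this floor), 29 mm sides and a 22 mm divider; other tools lie behind that. Clear of the chest's top while the tray is open. Moves with the tray; axes as the chest's.
- brush_mid (a point): Middle of the brush to put away, half-way up (5.6 mm above its underside). Brush 150 mm long along its x (grey bristles at +x), orange handle 10-12 mm thick, steel ferrule, 35 g; it lies on the bench left or right of the open tray. Grip it here across the handle (its y). It fits the compartment only along the compartment's y, either way round.
- spatula: Bystander: modelling spatula, 184 mm long along x, dark wooden grip 10 mm thick, steel ends. Origin: centre of its underside.
- dish: Bystander: shallow glass dish, 90 mm across, 22 mm high. Origin: centre of its underside.
- relief: Bystander: round white plaster relief, 112 mm across, about 53 mm high, 0.6 kg. Origin: centre of its underside.

How it is judged:
By the outcome, as a careful person would: the job done as asked, in the order asked, and still so for the second after the job is handed in, with the robot touching nothing.
It also fails if it takes over 64 s, if anything falls off the work surface, if the arm or the gripper's body presses on something with over 40 N, if the wrist force passes 120 N, or if a joint passes its speed limit or range.

## Working session

There is one attempt and no reset: what is moved stays moved. The work goes in short steps, Python scripts to look and compute and a tool call to move; the robot and the scene stay as the last step left them, time stands still between calls to the robot, and variables do not carry over. Pictures are saved under pics/ and viewed, at most 10 in all, crops included, and the job is handed in when it is done.

Besides the shell and the picture viewer there is one more tool, called after "Call:" in YAML: its name, and indented under it one key for each argument. servo_tool: Moves the arm, as the interface text tells. Its arguments: {"type":"object","properties":{"rows":{"type":"array"}},"required":["rows"]}

```bash
mkdir -p pics; ls; cat > h.py <<'E'
import numpy as np, cv2
from bench import arm
from scipy.spatial.transform import Rotation as Ro
def snap(n,f):
    p=arm.camera_params(n); im=arm.get_image(n); cv2.imwrite(f'pics/{f}.png',im[:,:,::-1]); 
    np.savez(f'pics/{f}.npz',K=p['intrinsics'],D=p['D'],R=p['R'],t=p['t']); return im
def ray(f,uv,z):
    p=np.load(f'pics/{f}.npz'); uv=np.array(uv,float).reshape(-1,1,2)
    n=cv2.undistortPoints(uv,p['K'],p['D']).reshape(-1,2); R=p['R'];c=-R.T@p['t'].reshape(3)
    d=np.c_[n,np.ones(len(n))]@R; z=np.broadcast_to(z,len(n))
    return c+d*((z-c[2])/d[:,2])[:,None]
def tool(target):
    s=arm.read_state(); return Ro.from_quat(s['ee_rot']).inv().apply(np.array(target)-s['position'])
E
python3 - <<'E'
from h import *
snap('top','top1');snap('scene','sc1')
s=arm.read_state();print(s)
print(Ro.from_quat(s['ee_rot']).as_matrix().round(3))
E
```

```text
pics
{'clock': 0.1, 'joints': array([ 1.45260948e+00,  3.85454541e-01,  6.76272480e-03, -4.43984715e-04,
       -1.19403600e+00, -2.58576474e-01]), 'joint_vel': array([ 0.00166286, -0.00202018,  0.00359649, -0.00051257,  0.00084579,
       -0.00137214]), 'joint_efforts': array([-9.76023730e-04, -3.93322670e+01,  1.88928437e+01,  4.19799462e+00,
       -2.61430163e-03,  6.77414135e-06]), 'position': array([229.74720263, 580.66592469, 230.34491597]), 'ee_rot': array([ 9.82292773e-01, -1.87349763e-01, -1.38100260e-04,  9.77840629e-04]), 'contact_force': array([-0.19817446, -0.32685318,  0.01451838]), 'wrist_torque': array([-0.0338902 , -0.02009451, -0.04735462]), 'grasp_force': 0.0, 'gripper_width': 85.38371596915363}
[[ 0.93  -0.368 -0.001]
 [-0.368 -0.93  -0.002]
 [ 0.     0.002 -1.   ]]
```

View pics/top1.png

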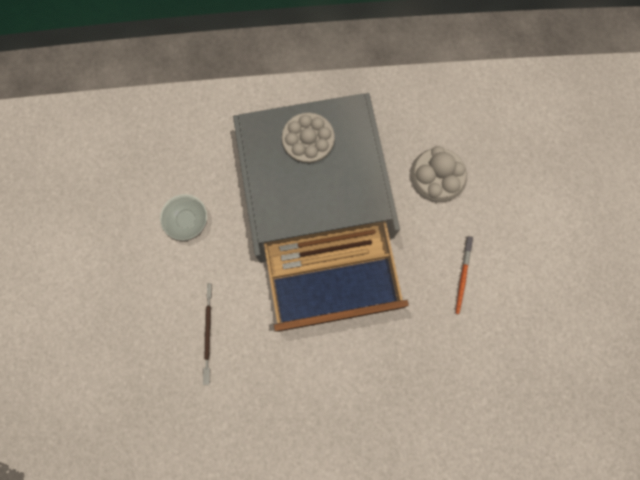

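View pics/sc1.png

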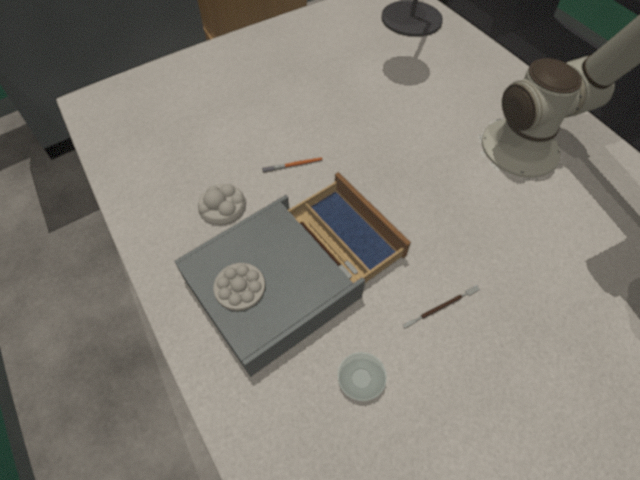

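The top view shows the tray front running from about (275,326) to (407,304), with the blue bay centred near (337,291). The brush runs from (469,238) at the bristles to (459,313) at the handle end. Next I'll enlarge this area.

```bash
python3 - <<'E'
from h import *
im=cv2.imread('pics/top1.png')[210:350,240:490]
cv2.imwrite('pics/c1.png',cv2.resize(im,(750,420),interpolation=cv2.INTER_CUBIC))
E
```

```text
(no output)
```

View pics/c1.png

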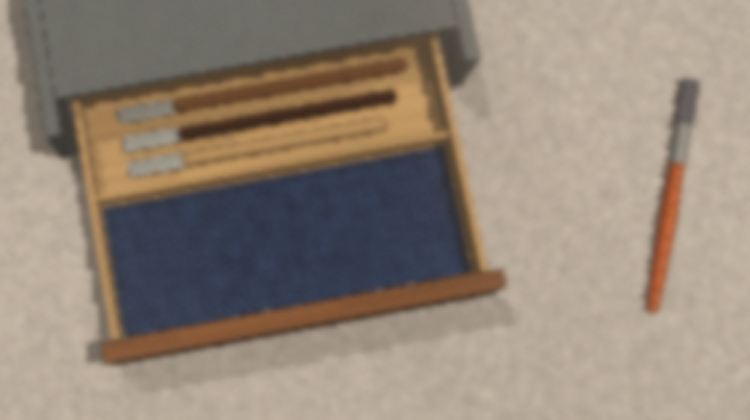

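The crop shows the front's outer top edge from (108,362) to (506,288), the divider line from (105,208) to (443,148), and the brush from (688,80) to (653,312).

```bash
python3 - <<'E'
from h import *
px=np.array([[106,362],[505,288],[688,80],[653,312],[105,208],[443,148],[470,270],[123,335]])/3+[240,210]-1/3
P=ray('top1',px,[66,66,6,6,16,16,16,16]);print(P.round(1))
f=(P[0]+P[1])/2; d=P[1]-P[0]; print('width',np.linalg.norm(d)); y=-d/np.linalg.norm(d) ;
print('front',f,'ydir',y, 'yaw',np.arctan2(-y[0],y[1]))
b=(P[2]+P[3])/2;bd=P[2]-P[3];print('brush',b,np.linalg.norm(bd),np.arctan2(bd[1],bd[0]))
xd=np.array([y[1],-y[0],0]);bay=f+54.5*xd;print('xd',xd,'bay',bay,P[4:].mean(0))
for k in ('wrist',):
  p=arm.camera_params(k);print(p['R']@Ro.from_quat(arm.read_state()['ee_rot']).as_matrix(), -p['R'].T@p['t'])
E
```

```text
[[ 451.8  103.9   66. ]
 [ 473.8 -127.5   66. ]
 [ 597.4 -270.9    6. ]
 [ 454.6 -228.     6. ]
 [ 546.5  102.2   16. ]
 [ 565.9 -108.6   16. ]
 [ 489.6 -116.6   16. ]
 [ 468.8   96.6   16. ]]
width 232.50440882404743
front [462.84026904 -11.79806979  66.        ] ydir [-0.09469712  0.99550613 -0.        ] yaw 0.09483922683636649
brush [ 525.99366666 -249.46975763    6.        ] 149.16060585097608 -0.2913699604759761
xd [0.99550613 0.09469712 0.        ] bay [517.09535315  -6.63707679  66.        ] [517.69636597  -6.61561349  16.        ]
[[-5.19625334e-04  9.99999824e-01  2.86941730e-04]
 [-9.44758503e-01 -3.96870490e-04 -3.27767011e-01]
 [-3.27766839e-01 -4.41406681e-04  9.44758543e-01]] [309.0778978  550.23660868 372.64849018]
```

```bash
python3 - <<'E'
from h import *
print(tool([526,-249.5,150]).round(1))
E
```

```text
[581.  662.7  81.7]
```

Call:
servo_tool:
  rows:
    - [[50,581,663,82,0,0,-0.086],[50,581,663,82,0,0,-0.086],[50,581,663,82,0,0,-0.086],[50,581,663,82,0,0,-0.086],[50,581,663,82,0,0,-0.086],[50,581,663,82,0,0,-0.086],[50,581,663,82,0,0,-0.086],[50,581,663,82,0,0,-0.086],[50,581,663,82,0,0,-0.086],[50,581,663,82,0,0,-0.086]]

```text
clock: 1.35
position: [439.4, -6.9, 173.4]
ee_rot: [0.989, -0.145, 0.0, -0.0]
contact_force: [1.4, 1.4, 0.4]
gripper_width: 49.9
grasp_force: 0.0
```

```bash
python3 - <<'E'
from h import *
print(tool([526,-249.5,150]).round(1), arm.read_state()['joints'].round(2))
R=Ro.from_quat(arm.read_state()['ee_rot']).as_matrix();print(R.round(3))
E
```

```text
[152.4 207.6  23.4] [ 0.36  0.12 -0.51  0.   -0.94  0.92]
[[ 0.958 -0.286  0.001]
 [-0.286 -0.958  0.   ]
 [ 0.    -0.    -1.   ]]
```

Call:
servo_tool:
  rows:
    - [[50,152,207,23,0,0,0],[50,152,207,23,0,0,0],[50,152,207,23,0,0,0],[50,152,207,23,0,0,0],[50,152,207,23,0,0,0],[50,152,207,23,0,0,0]]

```text
clock: 2.1
position: [524.7, -247.1, 149.5]
ee_rot: [0.989, -0.146, -0.001, -0.0]
contact_force: [1.0, 0.9, -0.1]
gripper_width: 50.0
grasp_force: 0.0
```

```bash
python3 - <<'E'
from h import *
im=snap('wrist','w1')
print(tool([526,-249.5,150]).round(1), arm.read_state()['joints'].round(2), arm.read_state()['contact_force'])
E
```

```text
[2.1 2.7 0. ] [-0.16  0.38 -0.22 -0.   -0.97  1.44] [ 0.05837213  0.27353276 -0.11306982]
```

View pics/w1.png

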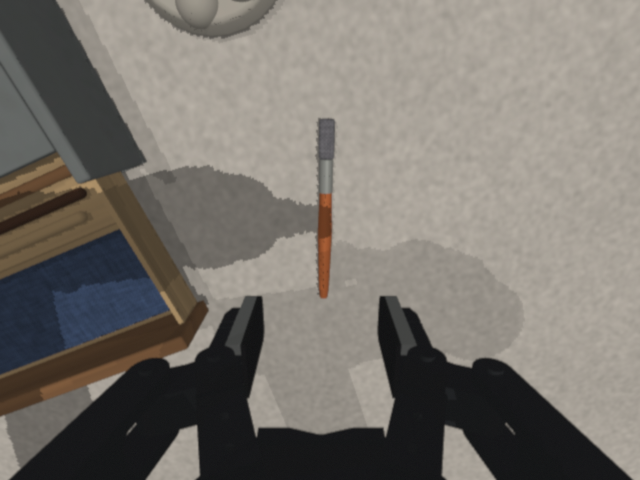

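The wrist view shows the brush from (327,118) at the bristles to (324,299) at the handle end. The front's near top corner is at about (188,347), and its right end is at (207,305).

```bash
python3 - <<'E'
from h import *
P=ray('w1',[[327,118],[324,299],[207,305],[188,347]],[5.6,5.6,66,66]);print(P.round(1))
b=(P[0]+P[1])/2;d=P[0]-P[1];print(b,np.linalg.norm(d),np.arctan2(d[1],d[0]))
R=Ro.from_quat(arm.read_state()['ee_rot']).as_matrix();print(np.arctan2(R[1,0],R[0,0]))
print(tool([*b[:2],2]))
E
```

```text
[[ 598.2 -273.6    5.6]
 [ 452.9 -228.     5.6]
 [ 504.5 -157.2   66. ]
 [ 476.1 -130.4   66. ]]
[ 525.55713253 -250.8154633     5.6       ] 152.221046002378 -0.30422959754484447
-0.29086252435500737
[  2.24985905   4.11055216 148.02761998]
```

Call:
servo_tool:
  rows:
    - [[50,2,4,60,0,0,0.01],[50,2,4,110,0,0,0.01],[50,2,4,135,0,0,0.01],[50,2,4,145,0,0,0.01],[50,2,4,147,0,0,0.01],[50,2,4,147,0,0,0.01]]

```text
clock: 2.9
position: [527.1, -251.0, 4.8]
ee_rot: [0.989, -0.149, 0.001, 0.0]
contact_force: [-0.0, 0.2, -0.1]
gripper_width: 50.1
grasp_force: 0.0
```

Call:
servo_tool:
  rows:
    - [[50,0,0,1.5,0,0,0],[0,0,0,1.5,0,0,0],[0,0,0,1.5,0,0,0],[0,0,0,1.5,0,0,0],[0,0,0,1.5,0,0,0],[0,0,0,1.5,0,0,0],[0,0,0,1.5,0,0,0]]

```text
clock: 3.78
position: [526.3, -251.4, 2.4]
ee_rot: [0.989, -0.15, 0.0, 0.0]
contact_force: [-0.3, -0.1, 5.5]
gripper_width: 8.5
grasp_force: 60.3
```

Call:
servo_tool:
  rows:
    - [[0,0,0,-15,0,0,0],[0,0,0,-50,0,0,0],[0,0,0,-110,0,0,0],[0,0,0,-120,0,0,0],[0,0,0,-120,0,0,0],[0,0,0,-120,0,0,0]]

```text
clock: 4.53
position: [525.0, -250.9, 120.4]
ee_rot: [0.989, -0.15, -0.002, -0.0]
contact_force: [0.7, -0.5, -1.2]
gripper_width: 8.3
grasp_force: 59.6
```

```bash
python3 - <<'E'
from h import *
print(tool([517.2,-6.6,122]).round(1), arm.read_state()['gripper_width'])
R=Ro.from_quat(arm.read_state()['ee_rot']).as_matrix();print(np.arctan2(R[1,0],R[0,0]), .0948-np.pi/2)
E
```

```text
[ -79.9 -231.    -1.3] 8.324301947325823
-0.30114027589267084 -1.4759963267948966
```

Call:
servo_tool:
  rows:
    - [[0,-20,-58,0,0,0,0.17],[0,-40,-116,0,0,0,0.34],[0,-60,-173,0,0,0,0.5],[0,-80,-231,0,0,0,0.67],[0,-80,-231,0,0,0,0.84],[0,-80,-231,0,0,0,1.0],[0,-80,-231,0,0,0,1.175],[0,-80,-231,0,0,0,1.175],[0,-80,-231,0,0,0,1.175]]

```text
clock: 5.65
position: [517.7, -7.1, 121.0]
ee_rot: [0.741, -0.672, -0.001, 0.001]
contact_force: [-0.1, -0.1, -0.3]
gripper_width: 8.4
grasp_force: 59.6
```

```bash
python3 - <<'E'
from h import *
im=snap('wrist','w2')
print(tool([517.2,-6.6,18]).round(1), arm.read_state()['gripper_width'])
R=Ro.from_quat(arm.read_state()['ee_rot']).as_matrix();print(np.arctan2(R[1,0],R[0,0]), .0948-np.pi/2)
E
```

```text
[ -0.6   0.5 103.3] 8.265468656337084
-1.474080856866917 -1.4759963267948966
```

View pics/w2.png

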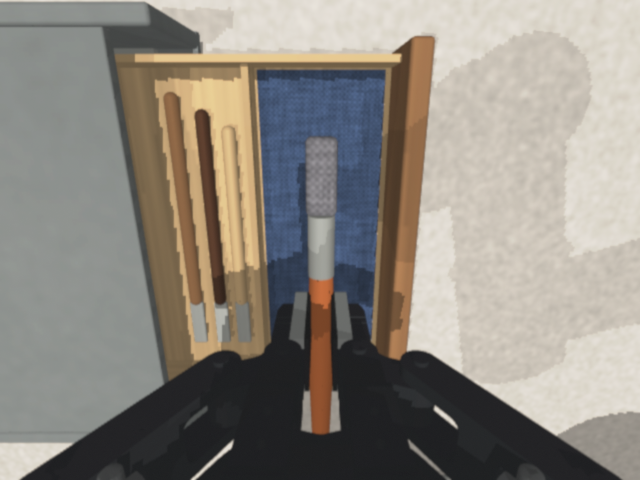

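The brush is held centred over the felt and lies along the bay, with bristles at (321,140) and the felt spanning columns 258 to 385. Next I lower it.

Call:
servo_tool:
  rows:
    - [[0,0,0,40,0,0,0],[0,0,0,75,0,0,0],[0,0,0,92,0,0,0],[0,0,0,98,0,0,0],[0,0,0,101,0,0,0],[0,0,0,101,0,0,0],[0,0,0,101,0,0,0]]

```text
clock: 6.58
position: [518.7, -6.8, 21.7]
ee_rot: [0.74, -0.673, 0.0, -0.001]
contact_force: [-0.3, 0.0, -0.9]
gripper_width: 8.2
grasp_force: 59.6
```

Call:
servo_tool:
  rows:
    - [[0,0,0,1.5,0,0,0],[0,0,0,2,0,0,0],[0,0,0,2,0,0,0]]

```text
clock: 6.95
position: [518.2, -6.9, 19.0]
ee_rot: [0.74, -0.673, 0.0, -0.0]
contact_force: [-0.1, 0.1, -0.6]
gripper_width: 8.2
grasp_force: 59.6
```

Call:
servo_tool:
  rows:
    - [[0,0,0,0.7,0,0,0],[28,0,0,0.7,0,0,0],[28,0,0,0.7,0,0,0],[28,0,0,0.7,0,0,0],[28,0,0,-20,0,0,0],[28,0,0,-60,0,0,0],[28,0,0,-110,0,0,0],[28,0,0,-130,0,0,0],[28,0,0,-130,0,0,0]]

```text
clock: 8.07
position: [519.0, -6.7, 150.6]
ee_rot: [0.74, -0.673, 0.001, -0.002]
contact_force: [1.2, 0.2, -0.8]
gripper_width: 28.2
grasp_force: 0.0
```

```bash
python3 - <<'E'
from h import *
im=snap('wrist','w3')
print(arm.read_state()['position'],arm.read_state()['contact_force'])
xd=np.array([.99551,.0947,0]);f=np.array([462.8,-11.8,0])
for d,z in((-60,150),(-60,45),(-25,45)): print(tool(f+d*xd+[0,0,z]).round(1))
E
```

```text
[517.95036515  -6.85891869 149.02834475] [-1.0871537  -0.44323917 -0.58901249]
[ -0.3 115.4  -1. ]
[ -0.2 115.4 104. ]
[ -0.2  80.4 104. ]
```

View pics/w3.png

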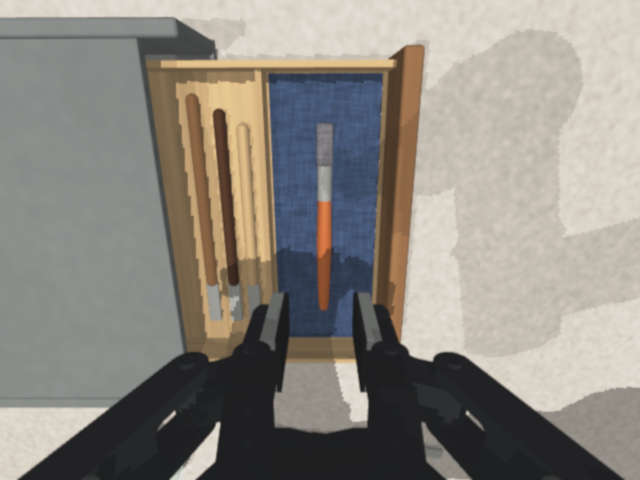

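The brush lies flat in the bay, from (325,125) to (323,308). Next I shut the fingers, turn the tool so its x points into the chest, and move in front of the tray.

Call:
servo_tool:
  rows:
    - [[0,0,40,0,0,0,-0.17],[0,0,80,0,0,0,-0.35],[0,0,115,0,0,0,-0.52],[0,0,115,0,0,0,-0.7],[0,0,115,0,0,0,-0.87],[0,0,115,0,0,0,-1.05],[0,0,115,0,0,0,-1.22],[0,0,115,0,0,0,-1.4],[0,0,115,0,0,0,-1.57],[0,0,115,0,0,0,-1.57]]

```text
clock: 9.38
position: [402.7, -18.1, 147.6]
ee_rot: [0.999, 0.046, -0.002, 0.0]
contact_force: [-0.0, -0.8, 0.4]
gripper_width: 0.1
grasp_force: 0.0
```

```bash
python3 - <<'E'
from h import *
s=arm.read_state();print(s['position'],s['gripper_width'],s['joints'].round(2))
xd=np.array([.99551,.0947,0]);f=np.array([462.8,-11.8,0])
R=Ro.from_quat(s['ee_rot']).as_matrix();print(np.arctan2(R[1,0],R[0,0]))
for d,z in((-60,34),(-14,34)): print(tool(f+d*xd+[0,0,z]).round(1))
P=ray('top1',np.array([[75,100],[445,38]])/3+[240,210],76);print(P,(P-f)@xd-22)
E
```

```text
[402.74124065 -18.10708683 147.58701507] 0.10800592245153867 [ 0.36  0.1  -0.62 -0.   -0.86  1.3 ]
0.09196531376782617
[  0.7  -0.7 113.6]
[ 46.7  -0.8 113.4]
[[ 602.28110629  110.29112497   76.        ]
 [ 620.93131942 -108.57001359   76.        ]] [128.41686566 126.25718951]
```

Call:
servo_tool:
  rows:
    - [[0,0,0,50,0,0,0],[0,0,-0.7,95,0,0,0],[0,0,-0.7,113,0,0,0],[0,0,-0.7,113,0,0,0],[0,15,-0.7,113,0,0,0],[0,30,-0.7,113,0,0,0],[0,40,-0.7,113,0,0,0],[0,44,-0.7,113,0,0,0],[0,48,-0.7,113,0,0,0],[0,52,-0.7,113,0,0,0]]

```text
clock: 10.62
position: [455.0, -12.4, 35.9]
ee_rot: [0.999, 0.047, -0.0, 0.0]
contact_force: [-0.6, -0.1, 0.9]
gripper_width: -0.1
grasp_force: 0.4
```

Call:
servo_tool:
  rows:
    - [[0,4,0,0,0,0,0],[0,10,0,0,0,0,0],[0,19,0,0,0,0,0],[0,29,0,0,0,0,0],[0,39,0,0,0,0,0],[0,49,0,0,0,0,0],[0,59,0,0,0,0,0],[0,69,0,0,0,0,0],[0,76,0,0,0,0,0],[0,80,0,0,0,0,0]]

```text
clock: 11.88
position: [535.7, -4.6, 36.0]
ee_rot: [0.999, 0.047, 0.0, -0.0]
contact_force: [-0.2, -0.6, -0.3]
gripper_width: -0.2
grasp_force: 0.4
```

Call:
servo_tool:
  rows:
    - [[0,3,0,0,0,0,0],[0,6,0,0,0,0,0],[0,9,0,0,0,0,0],[0,12,0,0,0,0,0],[0,15,0,0,0,0,0],[0,18,0,0,0,0,0],[0,21,0,0,0,0,0],[0,24,0,0,0,0,0]]

```text
clock: 12.88
position: [557.3, -2.8, 35.7]
ee_rot: [0.999, 0.047, -0.002, 0.0]
contact_force: [-4.9, 0.6, 3.9]
gripper_width: -0.1
grasp_force: 2.6
```

```bash
python3 - <<'E'
from h import *
im=snap('top','top2')[180:320,220:470,::-1]
cv2.imwrite('pics/c2.png',cv2.resize(im,(750,420),interpolation=cv2.INTER_CUBIC))
s=arm.read_state();print(s['position'],s['contact_force'])
E
```

```text
[557.80334942  -2.71496901  35.68688171] [-4.64637423  0.94309543  3.58434584]
```

View pics/c2.png

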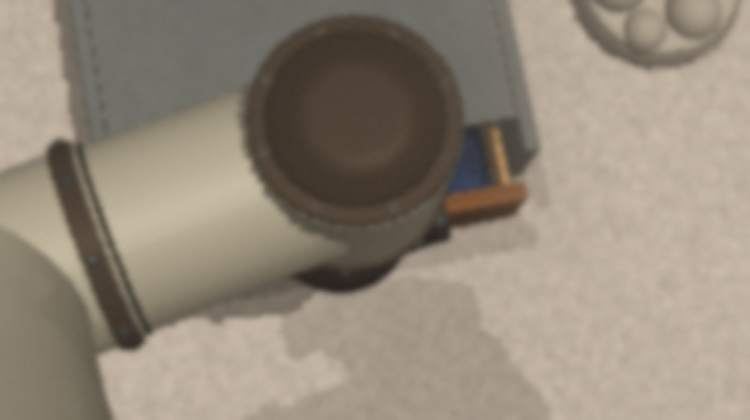

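The top crop shows the tray nearly shut, with the front's right end at (525,195) and about 20 mm still open. The force is about 5 N, so the spring has engaged. I continue slowly.

Call:
servo_tool:
  rows:
    - [[0,1.5,0,0,0,0,0],[0,3,0,0,0,0,0],[0,4.5,0,0,0,0,0],[0,6,0,0,0,0,0],[0,7.5,0,0,0,0,0],[0,9,0,0,0,0,0]]

```text
clock: 13.68
position: [565.9, -1.9, 35.7]
ee_rot: [0.999, 0.047, -0.002, 0.0]
contact_force: [-5.6, 1.1, 4.6]
gripper_width: 0.3
grasp_force: 3.1
```

Call:
servo_tool:
  rows:
    - [[0,1,0,0,0,0,0],[0,2,0,0,0,0,0],[0,3,0,0,0,0,0],[0,4,0,0,0,0,0],[0,5,0,0,0,0,0],[0,6,0,0,0,0,0]]

```text
clock: 14.42
position: [571.5, -1.4, 35.7]
ee_rot: [0.999, 0.047, -0.002, 0.0]
contact_force: [-7.0, 1.6, 5.3]
gripper_width: 0.2
grasp_force: 3.5
```

Call:
servo_tool:
  rows:
    - [[0,0.5,0,-0.3,0,0,0],[0,1,0,-0.6,0,0,0],[0,1.5,0,-0.8,0,0,0],[0,2,0,-1,0,0,0]]

```text
clock: 14.92
position: [572.5, -1.3, 35.8]
ee_rot: [0.999, 0.047, -0.004, 0.0]
contact_force: [-7.4, 2.6, 0.7]
gripper_width: 0.2
grasp_force: 3.5
```

Raising by 1 mm took off the vertical load. I carry on pressing slowly.

Call:
servo_tool:
  rows:
    - [[0,0.7,0,0,0,0,0],[0,1.4,0,0,0,0,0],[0,2.1,0,0,0,0,0],[0,2.8,0,0,0,0,0],[0,3.5,0,0,0,0,0]]

```text
clock: 15.55
position: [575.8, -0.9, 35.8]
ee_rot: [0.999, 0.047, -0.004, 0.0]
contact_force: [-7.2, 1.0, 1.8]
gripper_width: -0.5
grasp_force: 3.7
```

Call:
servo_tool:
  rows:
    - [[0,0.7,0,0,0,0,0],[0,1.4,0,0,0,0,0],[0,2.1,0,-0.1,0,0,0],[0,2.8,0,-0.2,0,0,0],[0,2.8,0,-0.2,0,0,0]]

```text
clock: 16.18
position: [578.3, -0.7, 35.8]
ee_rot: [0.999, 0.047, -0.004, 0.0]
contact_force: [-7.8, 1.5, 2.1]
gripper_width: -0.5
grasp_force: 3.8
```

Call:
servo_tool:
  rows:
    - [[0,0.6,0,0,0,0,0],[0,1.2,0,0,0,0,0],[0,1.8,0,-0.1,0,0,0],[0,2.4,0,-0.2,0,0,0],[0,2.4,0,-0.2,0,0,0]]

```text
clock: 16.8
position: [580.4, -0.5, 35.8]
ee_rot: [0.999, 0.046, -0.005, 0.0]
contact_force: [-8.0, 2.0, 2.0]
gripper_width: 0.0
grasp_force: 3.9
```

Call:
servo_tool:
  rows:
    - [[0,0.5,0,0,0,0,0],[0,1,0,0,0,0,0],[0,1.5,0,-0.1,0,0,0],[0,2,0,-0.2,0,0,0],[0,2,0,-0.2,0,0,0]]

```text
clock: 17.42
position: [582.1, -0.4, 35.8]
ee_rot: [0.999, 0.046, -0.005, 0.0]
contact_force: [-8.6, 0.6, 1.2]
gripper_width: -0.2
grasp_force: 4.0
```

Call:
servo_tool:
  rows:
    - [[0,0.5,0,0,0,0,0],[0,1,0,0,0,0,0],[0,1.5,0,-0.1,0,0,0],[0,2,0,-0.1,0,0,0],[0,2,0,-0.1,0,0,0]]

```text
clock: 18.05
position: [583.9, -0.2, 35.8]
ee_rot: [0.999, 0.046, -0.005, 0.0]
contact_force: [-8.3, 1.6, 0.4]
gripper_width: -0.2
grasp_force: 4.1
```

Call:
servo_tool:
  rows:
    - [[0,0.5,0,0,0,0,0],[0,1,0,0,0,0,0],[0,1.5,0,0,0,0,0],[0,2,0,0,0,0,0],[0,2,0,0,0,0,0]]

```text
clock: 18.68
position: [585.8, 0.0, 35.8]
ee_rot: [0.999, 0.046, -0.005, 0.0]
contact_force: [-9.3, 1.8, 0.9]
gripper_width: -0.1
grasp_force: 4.3
```

Call:
servo_tool:
  rows:
    - [[0,0.5,0,0,0,0,0],[0,1,0,0,0,0,0],[0,1.5,0,0,0,0,0],[0,1.5,0,0,0,0,0],[0,1.5,0,0,0,0,0]]

```text
clock: 19.3
position: [587.2, 0.1, 35.8]
ee_rot: [0.999, 0.046, -0.005, 0.0]
contact_force: [-8.2, 1.7, 1.2]
gripper_width: -0.4
grasp_force: 4.4
```

Call:
servo_tool:
  rows:
    - [[0,0.4,0,0,0,0,0],[0,0.8,0,0,0,0,0],[0,1.2,0,0,0,0,0],[0,1.5,0,0,0,0,0],[0,1.5,0,0,0,0,0]]

```text
clock: 19.92
position: [588.5, 0.2, 35.8]
ee_rot: [0.999, 0.046, -0.005, 0.0]
contact_force: [-8.3, 2.0, 2.4]
gripper_width: -0.1
grasp_force: 4.5
```

Call:
servo_tool:
  rows:
    - [[0,0.4,0,0,0,0,0],[0,0.8,0,0,0,0,0],[0,1.2,0,0,0,0,0],[0,1.5,0,0,0,0,0],[0,1.5,0,0,0,0,0]]

```text
clock: 20.55
position: [588.9, 0.3, 35.8]
ee_rot: [0.999, 0.046, -0.007, 0.0]
contact_force: [-10.2, 2.1, 4.0]
gripper_width: -0.1
grasp_force: 5.7
```

Call:
servo_tool:
  rows:
    - [[0,0.3,0,0,0,0,0],[0,0.6,0,-0.1,0,0,0],[0,0.9,0,-0.2,0,0,0],[0,0.9,0,-0.2,0,0,0],[0,0.9,0,-0.2,0,0,0]]

```text
clock: 21.18
position: [589.1, 0.3, 35.8]
ee_rot: [0.999, 0.046, -0.007, 0.0]
contact_force: [-12.8, 3.1, 4.3]
gripper_width: -0.0
grasp_force: 6.3
```

Call:
servo_tool:
  rows:
    - [[0,0,0,0,0,0,0],[0,-1,0,0,0,0,0],[0,-3,0,0,0,0,0],[0,-5,0,0,0,0,0],[0,-8,0,0,0,0,0],[0,-11,0,0,0,0,0],[0,-14,0,0,0,0,0],[0,-14,0,0,0,0,0]]

```text
clock: 22.18
position: [582.7, -0.2, 38.3]
ee_rot: [0.999, 0.047, 0.001, -0.0]
contact_force: [-1.2, -0.3, -1.1]
gripper_width: -0.2
grasp_force: 0.5
```

Backing off dropped the force to about zero, so the tray appears held. I withdraw and check with the camera.

Call:
servo_tool:
  rows:
    - [[0,-6,0,0,0,0,0],[0,-20,0,0,0,0,0],[0,-50,0,0,0,0,0],[0,-90,0,-10,0,0,0],[0,-130,0,-50,0,0,0],[0,-170,0,-110,0,0,0],[0,-190,0,-150,0,0,0],[0,-190,0,-170,0,0,0],[0,-190,0,-170,0,0,0],[0,-190,0,-170,0,0,0]]

```text
clock: 23.42
position: [391.9, -18.3, 206.8]
ee_rot: [0.999, 0.047, -0.001, 0.0]
contact_force: [-0.6, -0.8, -0.2]
gripper_width: -0.2
grasp_force: 0.0
```

```bash
python3 - <<'E'
from h import *
snap('wrist','w4'); a=snap('top','top3'); b=snap('scene','sc3')
A=cv2.resize(a[80:330,140:490],(490,350));B=cv2.resize(b[140:420,170:490],(310,271))
o=np.zeros((350,800,3),np.uint8);o[:,:490]=A;o[:271,490:]=B
cv2.imwrite('pics/c3.png',o[:,:,::-1])
s=arm.read_state();print(s['position'],s['contact_force'])
E
```

```text
[392.2304148  -18.36736554 206.52289343] [-0.22751342  0.05501251 -0.51859638]
```

View pics/c3.png

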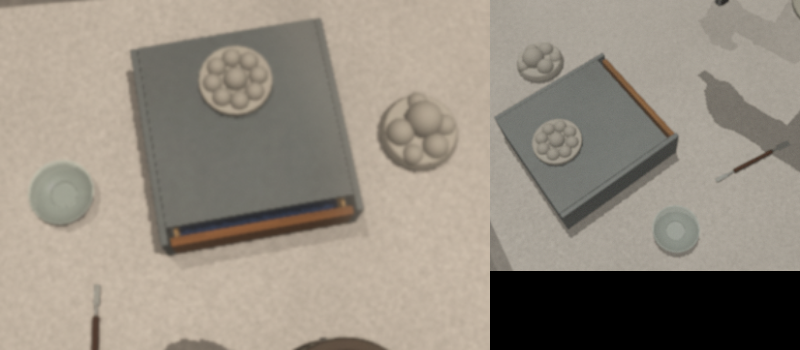

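View pics/w4.png

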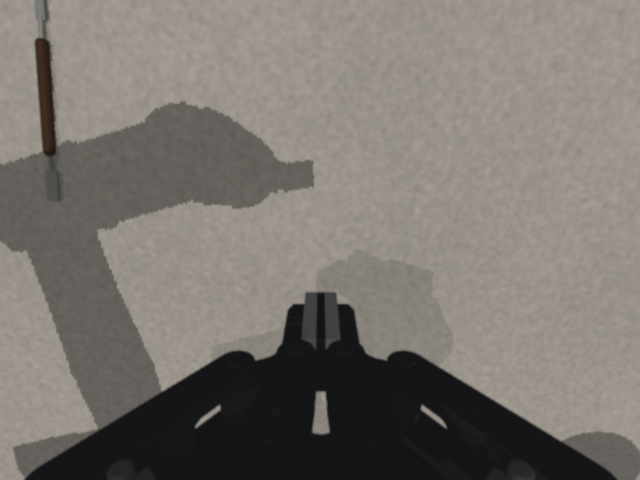

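The front now sits about flush with the cheeks: in the crop its outer edge runs from (172,249) to (354,219). The bystanders haven't moved. I measure the tray's position once to confirm, then hand in.

```bash
python3 - <<'E'
from h import *
P=ray('top3',np.array([[172,249],[354,219]])/1.4+[140,80],66)
print(127-(P-np.array([462.8,-11.8,0]))@np.array([.99551,.0947,0]), arm.read_state()['clock'])
E
```

```text
[-0.58323145  2.61807697] 23.575
```

```bash
python3 -c "
from bench import arm
print(arm.job_done())"
```

```text
the job is handed in; nothing more can be done
None
```

The brush lies flat in the tray's front compartment, and the tray was pressed shut at about 13 N; after letting go it measured about 1 mm from flush, so the catch held, and I handed the job in at about 24 s.

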